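# Clear a glass offcut into the lidded scrap box

### The job

Lift the wooden lid off the black scrap box by its knob and set it down, without dropping it, knob up on the bench. Then slide the glass offcut across the light box and over its edge into the scrap box, without lifting it off the light box: the edges are sharp. Finally put the lid back on the box, properly seated all round, and leave the other things on the bench undisturbed.

Things in the scene. Friction and masses are not known exactly. Their poses are not given: they have to be found in the camera images.
- scrap_box: Black plastic open-topped box, fixed to the bench; outside 150 (x) x 130 (y) x 70 mm high, walls and floor 4 mm thick, inside 142 x 122 mm. Origin: centre of its underside, on the bench; z up. It stands beside the +y or the -y long side of the light box (varies), axes parallel to the light box's, with an 8 mm gap between them.
- lid: Loose plywood lid, about 0.2 kg: a 150 (x) x 130 (y) x 8 mm plate that rests on the box's rim, under it a 134 x 114 x 6 mm plug that fits inside the walls with 4 mm play on each side, on top a round knob. Origin: centre of the plug's underside (plate from z = 6 to 14 mm); 64 mm above the bench when seated, 0 when lying on the bench. Fits either way round.
- lid_knob (a point): Centre of the top of the lid's knob. The knob is an upright cylinder 26 mm in diameter and 30 mm high on a 4 mm neck 18 mm in diameter, at the middle of the lid; its top is 34 mm above the plate and 48 mm above the lid's origin.
- light_box: Flat-topped light box, aluminium with a white top, fixed to the bench; 220 (its x) x 200 (its y) x 74 mm high. The top is flat and flush, 4 mm higher than the scrap box's rim. Origin: centre of its underside, on the bench; z up.
- offcut: Loose irregular piece of amber glass, about 50 (x) x 40 (y) x 10 mm thick, 50 g, lying flat on the light box. Origin: centre of its underside.
- brush: Bystander: bench brush with wooden handle, lying on the bench. Origin on its underside.
- oil_bottle: Bystander: small green glass bottle, 48 mm in diameter, 110 mm high, standing. Origin: centre of its underside.
- pliers: Bystander: red-handled pliers, about 125 mm long, lying flat. Origin: under the pivot.
- glass_rack: Bystander: aluminium stand holding two upright glass panes, 220 mm wide, 155 mm high. Origin: centre of its underside.
Things that resemble listed ones, but are neither listed nor needed, are in the scene too. What is shaped like the lid but blue or green is not meant.

How it is judged:
On the way, in this order (a step that is already met when the one before it is completed fails the run):
1. the lid lies knob up on the bench, let go and at rest (height (world z) of lid below 0.008 m and angle between lid's own z axis and vertical below 0.1 rad and linear speed of lid below 0.03 m/s and contact force between the fingers and lid below 0.05 N), for 0.2 s.
2. the offcut lies in the scrap box at rest (x of offcut in the frame of scrap_box between -0.073 and 0.073 m and y of offcut in the frame of scrap_box between -0.063 and 0.063 m and z of offcut in the frame of scrap_box below 0.064 m and linear speed of offcut below 0.05 m/s), for 0.2 s.
At the end, for the whole second after the job is handed in: The offcut is inside the scrap box, below the rim. The lid is seated on the box: origin 60 to 67 mm above the box's underside and within 8 mm of its centre line, tilt under 0.03 rad, x axis within 0.1 rad of the box's (either way round). Both are at rest (x of offcut in the frame of scrap_box between -0.073 and 0.073 m and y of offcut in the frame of scrap_box between -0.063 and 0.063 m and z of offcut in the frame of scrap_box below 0.064 m and z of lid in the frame of scrap_box between 0.06 and 0.067 m and horizontal distance between lid and scrap_box below 0.008 m and angle between lid's own z axis and vertical below 0.03 rad and angle between the x axis of lid and the x axis of scrap_box, either way round below 0.1 rad and linear speed of lid below 0.02 m/s and linear speed of offcut below 0.03 m/s); the robot touches nothing.
It fails at once if the offcut is lifted more than 15 mm above the light box's top (height (world z) of offcut above 0.089 m).
It fails at once if the lid is dropped: it moves faster than 0.6 m/s (a fall of about 2 cm) while the fingers do not touch it (contact force between the fingers and lid below 0.01 N and linear speed of lid above 0.6 m/s).
It fails at once if the brush, oil bottle, pliers or glass rack is moved by more than 25 mm (distance of any of brush, oil_bottle, pliers, glass_rack from where it was at the start of the episode above 0.025 m).
It also fails if it takes over 67 s, if anything falls off the work surface, if the arm or the gripper's body presses on something with over 40 N, if the wrist force passes 120 N, or if a joint passes its speed limit or range.

### The arm

A 6-joint arm with a two-finger parallel gripper is mounted at the origin on the work surface. World frame = base frame: x ahead of the robot, y to its left, z up, the work surface at z = 0. Lengths are in m, angles in rad, forces in N, time in s.
With the tool pointing down it reaches from about 0.15 to 0.775 m from the base axis. Payload 6.1 kg.
Tool frame: the origin (TCP) lies at the centre of the arm's flange, where the gripper is bolted on; the fingertips stand 173 mm ahead of it and the grasp point (between the pads) lies 155 mm ahead of it; z points along the fingers, y is the direction in which the jaws open and shut (so a half turn about z gives the same grasp; the last joint's range is limited). The gripper opens to 85 mm and grips with 20 to 120 N. Pads are 22 mm wide; open, the fingers measure 114 mm over their backs; the gripper's body (76 mm by 85 mm) begins 54 mm behind the grasp point. The pads swing forward as they close: fully open they stand 13 mm farther back than shut.
Start: joints at [-1.127, 0.126, -0.04, 1.405, 0, 1.571], TCP at [0.225, -0.474, 0.405] pointing down, gripper open.
Joint ranges: [-2.72, 2.72], [-0.95, 1.95], [-1.27, 1.35], [-1.78, 2.02], [-1.46, 1.47], [-3.14, 3.14]. Speed limits (rad/s): [2.39, 2.39, 3.01, 3.14, 3.14, 3.14].

### API

Orientations are given as a unit quaternion [w, x, y, z].
In Python, from cell import arm, cams gives the robot as it stands.
- The arm moves only by the tool drive_tool, never from a script. Its argument "plan" is one flat list of numbers, 7 for each row, row after row: the shift along the tool's x, y, z as a fraction of full scale, then the turn, a rotation vector about the tool's x, y, z as a fraction of full scale, then the opening, from -1 (shut) to 1 (fully open). In form: [x, y, z, rx, ry, rz, hand, x, y, z, rx, ry, rz, hand, ...]. A call has 1 to 10 rows; each row is the pose to reach, as a shift and turn from the pose measured when the call began, along the tool's axes at that moment, turning the shorter way round; what a row does not reach only later rows make up. Full scale, the value 1, is 0.15 m for a shift and 180 degrees for a turn. A row lasts 1/12 s, in which the tool goes at most 41.7 mm and 7.16 degrees, less where a joint would pass 70% of its speed; a pose out of reach is approached as far as the arm can. A call with a number of a shift or a turn outside -1 to 1 is refused whole. A call with a gripper value outside its range is refused whole. The fingers move at their own pace and stop on an object; the grip force is fixed at half the most. Time passes only in rows, so rows that repeat a pose let the fingers close. It gives the time, the measured TCP pose, the force and the opening at its end, in the units of the state.
- arm.observe(): the state, without advancing time (a new reading comes with each control period).
- cams.read_camera(name): name is "side" or "top" or "wrist"; returns (picture, depth): 420x560x3 uint8, red, green, blue; 420x560 float32, m along the optical axis (not along the pixel's ray), 0 where there is no reading.
- cams.get_calibration(name): a dict with "intrinsics" (3x3 intrinsics, pixels), "R" (3x3) and "t" (3): a world point X has camera coordinates R X + t. Camera axes: x right, y down, z forward; pixel columns grow to the right and rows downward; lengths in m; the calibration is good to about 2 mm. A picture is of the moment at which its call begins: read the wrist's pose just before it. get_calibration takes no time and is no camera call; for the wrist camera it gives the pose at the moment of the call.
- arm.close_job(): hands the job in, once; it reports no verdict.
Trained networks look in the newest picture that a camera, given by its name, has taken for a name from the list of things; names that differ only in an ending like _2 or _b are one class to them, and where a whole thing is asked for, a point or a joint stands for the part that bears it (a point fixed in the world has none). Each returns a list of dicts, best first, with "p" (0 to 1); they miss things now and then, are a little off and sometimes report something else, mostly with a low value. They report only what shows in the picture. A call takes as long as a camera call. They do not tell look-alikes from the thing itself.
- cams.trace(target, camera): "region" (420x560 bool, what is visible of it).
- cams.landmark_of(target, camera): "centre" ([x, y, z] in m, in world coordinates, good to about 4 mm: a listed point, or the origin of a listed thing).
The state is a dict: "time": time; "qpos": joint angles; "qd": joint speeds; "joint_torque": joint torques, N m; "ee_pos": TCP position; "orientation": TCP orientation; "ft_force": force on the tool from outside, world axes, zero at the start; "moment": the same for the moment, N m; "opening": opening from 0.0 (shut) to 1.0 (fully open).
Only numpy, scipy, OpenCV 4.12 (cv2) and the standard library are available. Lean on these libraries where they do the work, as an engineer would, in place of code of your own. Each camera call takes 0.05 s, during which the arm holds its last target. There are 200 camera calls.

## Working session

There is one attempt and no reset: what is moved stays moved. The work goes in short steps, Python scripts to look and compute and a tool call to move; the robot and the scene stay as the last step left them, time stands still between calls to the robot, and variables do not carry over. Pictures are saved under pics/ and viewed, about 8 in all and at most 12, crops included, and the job is handed in when it is done.

Besides the shell and the picture viewer there is one more tool, called after "Emit:" by a JSON object that holds its "method" and its "body". drive_tool: Moves the arm, as the interface text tells. Its arguments: {"type":"object","properties":{"plan":{"type":"array","items":{"type":"number"}}},"required":["plan"]}

```bash
mkdir -p pics; ls; cat > h.py <<'E'
import numpy as np, cv2
from cell import arm, cams
from scipy.spatial.transform import Rotation as Ro
def shot(n,f=None):
    im,d=cams.read_camera(n)
    if f: cv2.imwrite('pics/'+f,im[:,:,::-1])
    return im,d
def cloud(n,d):
    c=cams.get_calibration(n);K=c['intrinsics'];v,u=np.mgrid[:420,:560]
    P=np.stack([(u-K[0][2])/K[0][0]*d,(v-K[1][2])/K[1][1]*d,d],-1)
    W=(P-np.array(c['t']))@np.array(c['R']); W[d==0]=np.nan; return W
def proj(n,X):
    c=cams.get_calibration(n);p=np.array(c['intrinsics'])@(np.array(c['R'])@X+c['t']);return p[:2]/p[2]
def toolR():
    q=arm.observe()['orientation'];return Ro.from_quat([q[1],q[2],q[3],q[0]]).as_matrix()
def shift(X):
    s=arm.observe();return toolR().T@(np.array(X)-s['ee_pos'])/0.15
E
python3 - <<'E'
from h import *
np.set_printoptions(precision=4,suppress=True)
a,da=shot('top','top.png');b,db=shot('side','side.png')
np.savez('d0.npz',a=a,da=da,b=b,db=db)
for n in ['scrap_box','lid','lid_knob','light_box','offcut','brush','oil_bottle','pliers','glass_rack']:
  for c in ['top','side']:
    print(n,c,[(np.round(r['centre'],3).tolist(),round(r['p'],2),proj(c,np.array(r['centre'])).round().tolist()) for r in cams.landmark_of(n,c)])
print(arm.observe()); print(toolR())
E
```

```text
pics
scrap_box top []
scrap_box side [([0.506, -0.068, -0.001], 0.91, [298.0, 224.0])]
lid top [([0.507, -0.066, 0.068], 0.76, [315.0, 213.0]), ([0.697, -0.3, -0.002], 0.74, [380.0, 145.0]), ([0.275, -0.234, -0.002], 0.72, [384.0, 290.0]), ([0.283, 0.202, -0.002], 0.63, [229.0, 309.0])]
lid side [([0.695, -0.294, -0.004], 0.94, [285.0, 176.0]), ([0.508, -0.065, 0.065], 0.93, [297.0, 205.0]), ([0.273, -0.233, 0.002], 0.91, [397.0, 221.0]), ([0.283, 0.207, -0.002], 0.64, [319.0, 316.0])]
lid_knob top [([0.504, -0.064, 0.113], 0.93, [315.0, 211.0]), ([0.695, -0.298, 0.049], 0.79, [384.0, 140.0]), ([0.284, 0.199, 0.044], 0.67, [227.0, 310.0]), ([0.27, -0.234, 0.047], 0.61, [389.0, 293.0])]
lid_knob side [([0.701, -0.3, 0.045], 0.98, [284.0, 163.0]), ([0.505, -0.064, 0.111], 0.94, [298.0, 191.0]), ([0.273, -0.231, 0.052], 0.84, [399.0, 207.0]), ([0.284, 0.202, 0.048], 0.59, [321.0, 298.0])]
light_box top [([0.546, 0.104, 0.002], 0.66, [253.0, 211.0])]
light_box side [([0.545, 0.107, -0.0], 0.59, [250.0, 251.0])]
offcut top [([0.579, 0.074, 0.075], 0.68, [260.0, 193.0])]
offcut side [([0.5
[... 378 characters left out ...]
01], 0.67, [365.0, 170.0])]
glass_rack top [([0.554, 0.528, 0.002], 0.86, [106.0, 228.0])]
glass_rack side [([0.557, 0.529, -0.003], 0.92, [118.0, 363.0])]
{'time': 1.0, 'qpos': array([-1.127 ,  0.1258, -0.0396,  1.4054,  0.    ,  1.5708]), 'qd': array([ 0.0002, -0.001 , -0.002 ,  0.0017,  0.0004,  0.0006]), 'joint_torque': array([ -0.0005, -43.5718,  35.3093,   0.0012,   0.0002,   0.    ]), 'ee_pos': array([ 0.2254, -0.4741,  0.4047]), 'orientation': array([0.    , 0.9755, 0.2201, 0.    ]), 'ft_force': array([-0.4215,  0.4018,  0.3304]), 'moment': array([0.008 , 0.0155, 0.0496]), 'opening': 1.0013933749274084}
[[ 0.9031  0.4294  0.    ]
 [ 0.4294 -0.9031 -0.    ]
 [ 0.      0.0001 -1.    ]]
```

View pics/top.png

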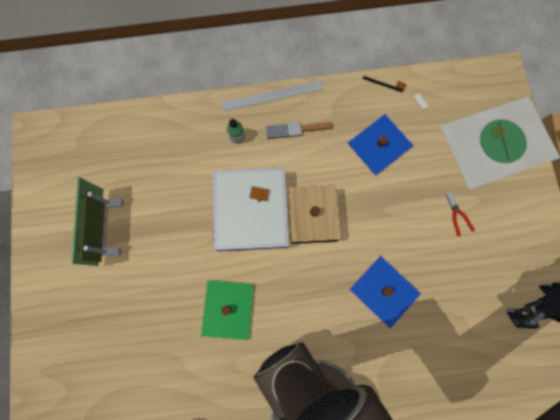

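View pics/side.png

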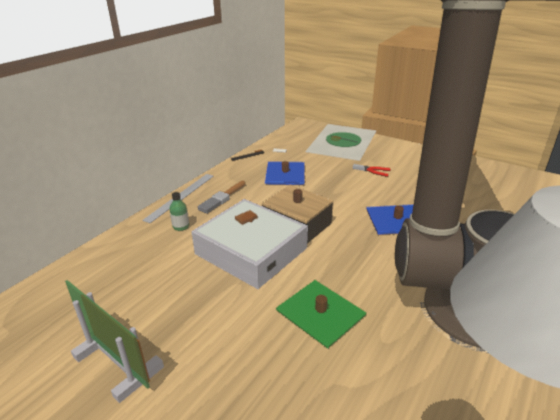

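```bash
python3 - <<'E'
from h import *
z=np.load('d0.npz')
for n,d,im in (('top',z['da'],z['a']),('side',z['db'],z['b'])):
    W=cloud(n,d); Z=W[...,2]; hsv=cv2.cvtColor(im,cv2.COLOR_RGB2HSV)
    def rect(m,l):
        m=cv2.morphologyEx(m.astype('u1'),cv2.MORPH_OPEN,np.ones((3,3)))>0
        if m.sum()<5: print(n,l,'none');return
        P=W[m]; r=cv2.minAreaRect((P[:,:2]*1000).astype('f4')); print(n,l,m.sum(),np.round(r[0],1),np.round(r[1],1),round(r[2],1),'z med',np.median(P[:,2]).round(4))
    near=(abs(W[...,0]-.507)<.11)&(abs(W[...,1]+.066)<.1)
    rect(near&(abs(Z-.078)<.006)&(hsv[...,1]>60)&(W[...,1]<.005),'plate')
    rect(near&(Z>.105)&(Z<.12)&(abs(W[...,1]+.066)<.03)&(abs(W[...,0]-.507)<.03),'knobtop')
    lb=(abs(W[...,0]-.546)<.16)&(abs(W[...,1]-.105)<.15)
    rect(lb&(abs(Z-.074)<.005)&(hsv[...,1]<40)&(hsv[...,2]>150),'lightbox')
    oc=(abs(W[...,0]-.578)<.05)&(abs(W[...,1]-.075)<.05)&(Z>.06)&(hsv[...,1]>70)
    rect(oc,'offcut')
    r=cams.trace('offcut',n)
    if r: rect(r[0]['region'],'offcut tr')
E
```

```text
top plate 2525 [507.5 -63.6] [130.3 150.6] 85.6 z med 0.0777
top knobtop 75 [506.4 -63. ] [23.9 22.2] 77.8 z med 0.1118
top lightbox 5416 [545.8 107.4] [199.2 219.7] 85.1 z med 0.0742
top offcut 205 [576.3  77. ] [47.7 34.6] 73.1 z med 0.0841
top offcut tr 245 [577.3  78. ] [49.9 42.8] 72.5 z med 0.0841
side plate 1332 [506.2 -65.6] [134.4 152. ] 85.0 z med 0.0791
side knobtop 52 [504.3 -65.1] [21.9 22.4] 31.3 z med 0.1119
side lightbox 3744 [543.8 105.6] [200.4 220.6] 85.0 z med 0.0754
side offcut 186 [574.2  77.1] [49.4 41.9] 69.4 z med 0.0846
side offcut tr 215 [573.6  70.4] [62.6 44.5] 75.7 z med 0.0846
```

The top view shows four lid-shaped things: two blue at (381,143) and (386,292), one green at (228,310), and the wooden one at (315,211). The wooden one sits on the black box beside the white light box, so that is my choice. The amber offcut is at (259,194). The side view agrees, with the wooden lid's knob at (298,192).

I'll move above it and check up close with the wrist camera.

Emit:
{"method": "drive_tool", "body": {"plan": [1, -0.58, 0, 0, 0, 0.168, 1, 1, -0.58, 0, 0, 0, 0.168, 1, 1, -0.58, 0, 0, 0, 0.168, 1, 1, -0.58, 0, 0, 0, 0.168, 1, 1, -0.58, 0, 0, 0, 0.168, 1, 1, -0.58, 0, 0, 0, 0.168, 1, 1, -0.58, 0, 0, 0, 0.168, 1]}}

```text
time: 1.68
ee_pos: [0.3241, -0.3302, 0.4049]
orientation: [0.0, 0.999, -0.04, 0.0]
ft_force: [0.1, 0.4, 0.8]
opening: 1.002
```

```bash
python3 - <<'E'
from h import *
print(toolR().round(4),arm.observe()['ee_pos'],shift([.5055,-.064,.405]).round(3))
E
```

```text
[[ 9.968e-01 -8.050e-02  3.000e-04]
 [-8.050e-02 -9.968e-01 -6.000e-04]
 [ 3.000e-04  6.000e-04 -1.000e+00]] [ 0.32409542 -0.3302004   0.40494474] [ 1.063e+00 -1.866e+00 -1.000e-03]
```

Emit:
{"method": "drive_tool", "body": {"plan": [0.53, -0.93, 0, 0, 0, 0.002, 1, 0.53, -0.93, 0, 0, 0, 0.002, 1, 0.53, -0.93, 0, 0, 0, 0.002, 1, 0.53, -0.93, 0, 0, 0, 0.002, 1, 0.53, -0.93, 0, 0, 0, 0.002, 1, 0.53, -0.93, 0, 0, 0, 0.002, 1]}}

```text
time: 2.18
ee_pos: [0.4153, -0.197, 0.4047]
orientation: [0.0, 0.999, -0.042, -0.0]
ft_force: [-0.4, 0.1, 0.8]
opening: 0.999
```

Emit:
{"method": "drive_tool", "body": {"plan": [0.4, -0.93, 0, 0, 0, 0, 1, 0.4, -0.93, 0, 0, 0, 0, 1, 0.4, -0.93, 0, 0, 0, 0, 1, 0.4, -0.93, 0, 0, 0, 0, 1, 0.4, -0.93, 0, 0, 0, 0, 1, 0.4, -0.93, 0, 0, 0, 0, 1]}}

```text
time: 2.68
ee_pos: [0.4871, -0.0635, 0.4042]
orientation: [0.001, 0.999, -0.041, -0.0]
ft_force: [-1.7, -0.4, -0.2]
opening: 0.998
```

```bash
python3 - <<'E'
from h import *
im,d=shot('wrist','w1.png')
W=cloud('wrist',d);Z=W[...,2];hsv=cv2.cvtColor(im,cv2.COLOR_RGB2HSV)
def rect(m,l):
    m=cv2.morphologyEx(m.astype('u1'),cv2.MORPH_OPEN,np.ones((3,3)))>0
    if m.sum()<5: print(l,'none');return
    P=W[m]; r=cv2.minAreaRect((P[:,:2]*1000).astype('f4')); print(l,m.sum(),np.round(r[0],1),np.round(r[1],1),round(r[2],1),np.median(P[:,2]).round(4))
near=(abs(W[...,0]-.507)<.03)&(abs(W[...,1]+.065)<.03)
rect(near&(Z>.106)&(Z<.125),'knob')
rect((abs(Z-.078)<.006)&(hsv[...,1]>60)&(W[...,1]<.005)&(abs(W[...,0]-.507)<.1)&(abs(W[...,1]+.065)<.09),'plate')
for n in('lid_knob','lid','offcut'): print(n,[(r['centre'].round(4) if hasattr(r['centre'],'round') else r['centre'],r['p']) for r in cams.landmark_of(n,'wrist')])
print(toolR().round(4),arm.observe()['ee_pos'],shift([.5055,-.064,.254]).round(3))
E
```

```text
knob 753 [507.9 -66.4] [25.  24.5] 86.6 0.1123
plate 22014 [507.2 -66.5] [130.3 150. ] 85.7 0.0785
lid_knob [([0.5085, -0.0627, 0.1064], 0.77)]
lid [([0.5088, -0.066, 0.0601], 0.87), ([0.2828, 0.2025, 0.0001], 0.66), ([0.2719, -0.2313, -0.0005], 0.64)]
offcut [([0.5776, 0.0734, 0.0732], 0.56)]
[[ 9.963e-01 -8.580e-02 -2.000e-04]
 [-8.580e-02 -9.963e-01 -1.200e-03]
 [-1.000e-04  1.200e-03 -1.000e+00]] [ 0.48624713 -0.06457059  0.4046849 ] [ 0.128 -0.016  1.005]
```

View pics/w1.png

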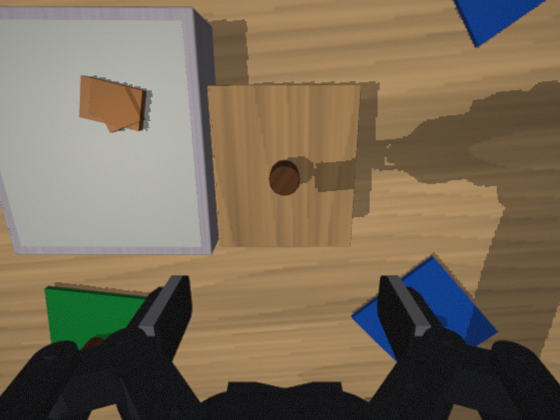

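The wrist view shows the wooden lid with its knob at (285,177), on the box next to the light box. The offcut is at (112,103). The choice is confirmed, so I'll descend and grip.

Emit:
{"method": "drive_tool", "body": {"plan": [0.14, -0.006, 0, 0, 0, 0, 1, 0.14, -0.006, 0, 0, 0, 0, 1, 0.14, -0.006, 0.3, 0, 0, 0, 1, 0.14, -0.006, 0.5, 0, 0, 0, 1, 0.14, -0.006, 0.7, 0, 0, 0, 1, 0.14, -0.006, 0.85, 0, 0, 0, 1, 0.14, -0.006, 0.95, 0, 0, 0, 1, 0.14, -0.006, 1, 0, 0, 0, 1, 0.14, -0.006, 1, 0, 0, 0, 1, 0.14, -0.006, 1, 0, 0, 0, 1]}}

```text
time: 3.72
ee_pos: [0.5071, -0.0663, 0.2553]
orientation: [0.001, 0.999, -0.043, 0.0]
ft_force: [-0.1, 0.6, 0.1]
opening: 0.999
```

Emit:
{"method": "drive_tool", "body": {"plan": [0, 0, 0, 0, 0, 0, -1, 0, 0, 0, 0, 0, 0, -1, 0, 0, 0, 0, 0, 0, -1, 0, 0, 0, 0, 0, 0, -1, 0, 0, 0, 0, 0, 0, -1, 0, 0, 0, 0, 0, 0, -1, 0, 0, 0, 0, 0, 0, -1, 0, 0, 0, 0, 0, 0, -1]}}

```text
time: 4.38
ee_pos: [0.5074, -0.0662, 0.256]
orientation: [0.001, 0.999, -0.043, 0.001]
ft_force: [-0.8, 0.1, 5.9]
opening: 0.286
```

Emit:
{"method": "drive_tool", "body": {"plan": [0, 0, -0.05, 0, 0, 0, -1, 0, 0, -0.1, 0, 0, 0, -1, 0, 0, -0.2, 0, 0, 0, -1, 0, 0, -0.3, 0, 0, 0, -1, 0, 0, -0.4, 0, 0, 0, -1, 0, 0, -0.4, 0, 0, 0, -1, 0, 0, -0.4, 0, 0, 0, -1]}}

```text
time: 4.97
ee_pos: [0.5076, -0.0662, 0.3167]
orientation: [0.001, 0.999, -0.043, 0.002]
ft_force: [0.0, 0.1, -1.8]
opening: 0.284
```

```bash
python3 - <<'E'
from h import *
W0=None
im,d=shot('side','s2.png')
s=arm.observe();print(s['ee_pos'],s['ft_force'],s['opening'],toolR().round(4))
print(shift([.32,-.015,s['ee_pos'][2]]))
W=cloud('side',d);m=(abs(W[...,0]-.507)<.1)&(abs(W[...,1]+.066)<.09)&(W[...,2]>.1)&(W[...,2]<.16)
P=W[m];print(len(P),np.percentile(P[:,2],[5,25,50,75,95]))
A=np.c_[P[:,:2],np.ones(len(P))];k=abs(P[:,2]-.138)<.008;print(np.linalg.lstsq(A[k],P[k,2],rcond=None)[0])
E
```

```text
[ 0.50724316 -0.06611773  0.3157268 ] [-1.15591259  0.36054015 -1.18816111] 0.28825897928380134 [[ 0.9962 -0.0867  0.0014]
 [-0.0867 -0.9962 -0.0014]
 [ 0.0015  0.0013 -1.    ]]
[-1.27312446 -0.23131357 -0.00218137]
1325 [0.1350019  0.13883265 0.1397788  0.14064095 0.14370293]
[ 0.00841875 -0.00939094  0.13475193]
```

View pics/s2.png

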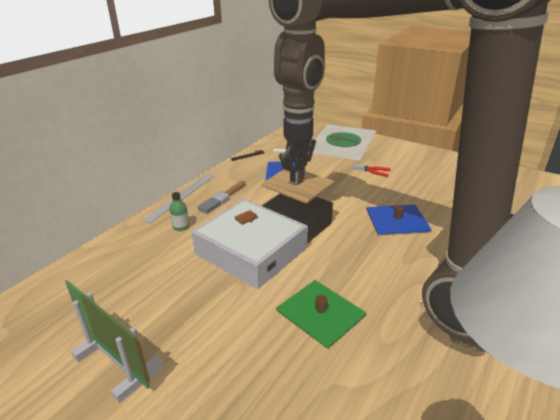

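The side view shows the lid hanging level from the gripper at (297,184), above the open box. I'll carry it to the free bench area around (0.32, -0.015).

Emit:
{"method": "drive_tool", "body": {"plan": [-0.2, -0.04, 0, 0, 0, 0, -1, -0.4, -0.08, 0, 0, 0, 0, -1, -0.6, -0.12, 0, 0, 0, 0, -1, -0.8, -0.16, 0, 0, 0, 0, -1, -1, -0.2, 0, 0, 0, 0, -1, -1, -0.2, 0, 0, 0, 0, -1, -1, -0.2, 0, 0, 0, 0, -1]}}

```text
time: 5.6
ee_pos: [0.3585, -0.0291, 0.3147]
orientation: [-0.001, 0.999, -0.04, 0.0]
ft_force: [0.8, -1.3, -0.4]
opening: 0.284
```

Emit:
{"method": "drive_tool", "body": {"plan": [-0.15, -0.02, 0, 0, 0, 0, -1, -0.27, -0.03, 0, 0, 0, 0, -1, -0.27, -0.03, 0.15, 0, 0, 0, -1, -0.27, -0.03, 0.3, 0, 0, 0, -1, -0.27, -0.03, 0.45, 0, 0, 0, -1, -0.27, -0.03, 0.6, 0, 0, 0, -1, -0.27, -0.03, 0.7, 0, 0, 0, -1, -0.27, -0.03, 0.75, 0, 0, 0, -1, -0.27, -0.03, 0.75, 0, 0, 0, -1]}}

```text
time: 6.35
ee_pos: [0.3181, -0.0247, 0.2005]
orientation: [-0.003, 0.999, -0.039, -0.001]
ft_force: [-0.4, -0.3, -1.6]
opening: 0.286
```

```bash
python3 - <<'E'
from h import *
s=arm.observe();print(s['ee_pos'],s['ft_force'],toolR().round(4))
print(shift([.32,-.015,.191]))
E
```

```text
[ 0.31807243 -0.02465125  0.20046613] [-0.39969998 -0.2867548  -1.56711173] [[ 0.9969 -0.0783 -0.0024]
 [-0.0783 -0.9969  0.0054]
 [-0.0028 -0.0052 -1.    ]]
[ 0.00795131 -0.06481929  0.06342537]
```

Emit:
{"method": "drive_tool", "body": {"plan": [0, 0, 0.02, 0, 0, 0, -1, 0, 0, 0.04, 0, 0, 0, -1, 0, 0, 0.055, 0, 0, 0, -1, 0, 0, 0.063, 0, 0, 0, -1, 0, 0, 0.065, 0, 0, 0, -1, 0, 0, 0.065, 0, 0, 0, -1]}}

```text
time: 6.85
ee_pos: [0.3185, -0.0245, 0.1919]
orientation: [-0.003, 0.999, -0.039, -0.0]
ft_force: [-2.6, 2.6, 7.4]
opening: 0.285
```

Contact is felt (about +8 N), so the lid is on the bench. Release and rise.

Emit:
{"method": "drive_tool", "body": {"plan": [0, 0, 0, 0, 0, 0, 0.2, 0, 0, 0, 0, 0, 0, 0.6, 0, 0, 0, 0, 0, 0, 1, 0, 0, 0, 0, 0, 0, 1, 0, 0, 0, 0, 0, 0, 1, 0, 0, -0.2, 0, 0, 0, 1, 0, 0, -0.5, 0, 0, 0, 1, 0, 0, -0.8, 0, 0, 0, 1, 0, 0, -1, 0, 0, 0, 1, 0, 0, -1, 0, 0, 0, 1]}}

```text
time: 7.68
ee_pos: [0.3201, -0.0255, 0.3485]
orientation: [-0.003, 0.999, -0.039, 0.005]
ft_force: [1.3, -0.6, 0.0]
opening: 1.001
```

```bash
python3 - <<'E'
from h import *
s=arm.observe();print(s['ee_pos'],s['opening'],toolR().round(4))
print(shift([.55,.06,.42]))
E
```

```text
[ 0.32013124 -0.02552852  0.34850167] 1.0011023027686787 [[ 0.9969 -0.0781  0.0092]
 [-0.0782 -0.9969  0.0048]
 [ 0.0088 -0.0055 -0.9999]]
[ 1.48734184 -0.69079884 -0.459736  ]
```

Emit:
{"method": "drive_tool", "body": {"plan": [0.3, -0.2, -0.1, 0, 0, 0, 1, 0.6, -0.4, -0.2, 0, 0, 0, 1, 0.9, -0.4, -0.2, 0, 0, 0, 1, 1, -0.4, -0.2, 0, 0, 0, 1, 1, -0.4, -0.2, 0, 0, 0, 1, 1, -0.4, -0.2, 0, 0, 0, 1, 1, -0.4, -0.2, 0, 0, 0, 1]}}

```text
time: 8.27
ee_pos: [0.4738, -0.0135, 0.3793]
orientation: [-0.015, 1.0, -0.018, 0.004]
ft_force: [-0.5, 0.8, -0.6]
opening: 0.998
```

```bash
python3 - <<'E'
from h import *
im,d=shot('wrist','w2.png'); np.savez('d2.npz',im=im,d=d)
s=arm.observe();print(s['ee_pos'],s['opening'],toolR().round(4))
W=cloud('wrist',d);Z=W[...,2];hsv=cv2.cvtColor(im,cv2.COLOR_RGB2HSV)
def rect(m,l):
    m=cv2.morphologyEx(m.astype('u1'),cv2.MORPH_OPEN,np.ones((3,3)))>0
    if m.sum()<5: print(l,'none');return
    P=W[m]; r=cv2.minAreaRect((P[:,:2]*1000).astype('f4')); print(l,m.sum(),np.round(r[0],1),np.round(r[1],1),round(r[2],1),np.median(P[:,2]).round(4)); return P
rect((abs(Z-.070)<.003)&(hsv[...,2]<70)&(abs(W[...,0]-.507)<.1)&(abs(W[...,1]+.066)<.09),'rim')
rect((abs(Z-.074)<.004)&(hsv[...,1]<50)&(abs(W[...,0]-.545)<.16)&(abs(W[...,1]-.106)<.14),'lb')
P=rect((Z>.079)&(Z<.09)&(hsv[...,1]>60)&(abs(W[...,0]-.577)<.05)&(abs(W[...,1]-.076)<.05),'offcut')
h=cv2.convexHull((P[:,:2]*1000).astype('f4'));print(cv2.approxPolyDP(h,2.5,True)[:,0].round(1).tolist())
E
```

```text
[ 0.47267385 -0.01362037  0.37941439] 0.99816102097275 [[ 0.9993 -0.0353  0.0074]
 [-0.0355 -0.9989  0.0296]
 [ 0.0064 -0.0299 -0.9995]]
rim 3121 [506.1 -66. ] [129.6 149.3] 85.0 0.0704
lb 55150 [534.1  87.9] [235.2 202.2] 85.4 0.0746
offcut 3326 [574.9  75.6] [51.6 40.4] 72.0 0.0845
[[601.2000122070312, 94.0999984741211], [570.2000122070312, 103.69999694824219], [555.4000244140625, 81.0999984741211], [554.5, 56.400001525878906], [585.5999755859375, 45.79999923706055]]
```

View pics/w2.png

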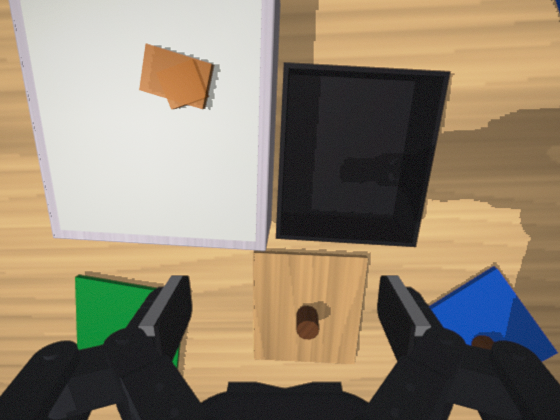

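The wrist view shows the wooden lid flat on the bench with its knob up at (307,322). The open box has corners at (285,65), (448,73), (415,245) and (278,238), and is empty. The offcut is at (177,77), with two parallel edges about 50 mm apart. I'll grip those edges and slide the piece.

```bash
cat >> h.py <<'E'
def goto(X,yaw):
    c,s=np.cos(np.radians(yaw)),np.sin(np.radians(yaw))
    T=np.array([[c,s,0],[s,-c,0],[0,0,-1]])
    s_=arm.observe();print('pos',s_['ee_pos'].round(4),'f',s_['ft_force'].round(1),'op',round(s_['opening'],3),'t',s_['time'])
    print('shift',shift(X).round(3),'turn',(Ro.from_matrix(toolR().T@T).as_rotvec()/np.pi).round(4))
E
python3 - <<'E'
from h import *
goto([.578,.075,.30],-18)
E
```

```text
pos [ 0.4727 -0.0136  0.3794] f [-0.8 -0.   0.2] op 0.998 t 8.3167
shift [ 0.677 -0.599  0.552] turn [-0.0097 -0.0007  0.0887]
```

Emit:
{"method": "drive_tool", "body": {"plan": [0.3, -0.3, 0.2, 0, 0, 0.04, 1, 0.68, -0.6, 0.4, -0.0097, -0.0007, 0.0887, 1, 0.68, -0.6, 0.4, -0.0097, -0.0007, 0.0887, 1, 0.68, -0.6, 0.55, -0.0097, -0.0007, 0.0887, 1, 0.68, -0.6, 0.55, -0.0097, -0.0007, 0.0887, 1, 0.68, -0.6, 0.55, -0.0097, -0.0007, 0.0887, 1, 0.68, -0.6, 0.55, -0.0097, -0.0007, 0.0887, 1]}}

```text
time: 8.9
ee_pos: [0.5189, -0.133, 0.3162]
orientation: [-0.015, 0.992, -0.128, 0.001]
ft_force: [-0.2, 0.7, 0.6]
opening: 0.998
```

```bash
python3 - <<'E'
from h import *
goto([.578,.075,.247],-18)
im,d=shot('wrist'); W=cloud('wrist',d);hsv=cv2.cvtColor(im,cv2.COLOR_RGB2HSV)
m=(W[...,2]>.079)&(W[...,2]<.09)&(hsv[...,1]>60)&(abs(W[...,0]-.577)<.05)&(abs(W[...,1]-.076)<.05)
print(m.sum(),[np.round(x,1) for x in cv2.minAreaRect((W[m][:,:2]*1000).astype('f4'))] if m.sum()>5 else 0)
E
```

```text
pos [ 0.5189 -0.133   0.3162] f [-0.2  0.7  0.6] op 0.998 t 8.9
shift [ 0.029 -1.427  0.505] turn [-0.0096  0.0008  0.0182]
887 [array([572.3,  55.3]), array([13.6, 36.1]), np.float64(63.7)]
```

```bash
python3 - <<'E'
from h import *
s=arm.observe();print(s['qpos'].round(3),s['qd'].round(3))
E
```

```text
[-0.257  0.162 -0.193  1.218  0.03   3.141] [ 0.024 -0.003  0.015  0.02   0.015  0.001]
```

Joint 6 hit its limit, so I'll use the equivalent half-turned grasp (yaw 162°).

Emit:
{"method": "drive_tool", "body": {"plan": [0, -0.1, 0, 0, 0, -0.39, 1, 0, -0.3, 0, 0, 0, -0.39, 1, 0, -0.5, 0, 0, 0, -0.39, 1, 0, -0.7, 0, 0, 0, -0.39, 1, 0, -0.9, 0, 0, 0, -0.39, 1, 0, -1, 0, 0, 0, -0.39, 1, 0, -1, 0, 0, 0, -0.39, 1, 0, -1, 0, 0, 0, -0.39, 1, 0, -1, 0, 0, 0, -0.39, 1, 0, -1, 0, 0, 0, -0.39, 1]}}

```text
time: 9.78
ee_pos: [0.5565, 0.0136, 0.321]
orientation: [-0.012, 0.883, 0.469, 0.01]
ft_force: [-0.2, 0.5, -0.4]
opening: 1.005
```

Emit:
{"method": "drive_tool", "body": {"plan": [0, 0, 0, 0, 0, -0.39, 1, 0, 0, 0, 0, 0, -0.39, 1, 0, 0, 0, 0, 0, -0.39, 1, 0, 0, 0, 0, 0, -0.39, 1, 0, 0, 0, 0, 0, -0.39, 1, 0, 0, 0, 0, 0, -0.39, 1, 0, 0, 0, 0, 0, -0.39, 1, 0, 0, 0, 0, 0, -0.39, 1, 0, 0, 0, 0, 0, -0.39, 1, 0, 0, 0, 0, 0, -0.39, 1]}}

```text
time: 10.62
ee_pos: [0.5558, 0.0145, 0.3217]
orientation: [-0.004, 0.449, 0.893, 0.015]
ft_force: [1.3, 0.3, 0.5]
opening: 0.996
```

```bash
python3 - <<'E'
from h import *
goto([.578,.075,.30],162);print(arm.observe()['qpos'].round(3))
E
```

```text
pos [0.5558 0.0145 0.3217] f [1.3 0.3 0.5] op 0.996 t 10.6167
shift [0.232 0.356 0.158] turn [ 0.0094 -0.0041 -0.1965]
[ 0.019  0.192 -0.143  1.228  0.031  0.951]
```

Emit:
{"method": "drive_tool", "body": {"plan": [0.232, 0.356, 0.15, 0.0094, -0.0041, -0.1965, 1, 0.232, 0.356, 0.15, 0.0094, -0.0041, -0.1965, 1, 0.232, 0.356, 0.15, 0.0094, -0.0041, -0.1965, 1, 0.232, 0.356, 0.15, 0.0094, -0.0041, -0.1965, 1, 0.232, 0.356, 0.15, 0.0094, -0.0041, -0.1965, 1, 0.232, 0.356, 0.15, 0.0094, -0.0041, -0.1965, 1, 0.232, 0.356, 0.15, 0.0094, -0.0041, -0.1965, 1]}}

```text
time: 11.2
ee_pos: [0.5775, 0.0758, 0.3019]
orientation: [0.0, 0.157, 0.988, 0.0]
ft_force: [0.3, 0.2, 0.0]
opening: 1.002
```

```bash
python3 - <<'E'
from h import *
goto([.578,.075,.247],162);print(toolR()[:,2])
E
```

```text
pos [0.5775 0.0758 0.3019] f [0.3 0.2 0. ] op 1.002 t 11.2
shift [-0.005 -0.004  0.366] turn [ 0.0002  0.0001 -0.0006]
[ 6.50769322e-04  5.47402947e-04 -9.99999638e-01]
```

Emit:
{"method": "drive_tool", "body": {"plan": [0, 0, 0.12, 0, 0, 0, 1, 0, 0, 0.22, 0, 0, 0, 1, 0, 0, 0.3, 0, 0, 0, 1, 0, 0, 0.35, 0, 0, 0, 1, 0, 0, 0.366, 0, 0, 0, 0.5, 0, 0, 0.366, 0, 0, 0, 0.5, 0, 0, 0.366, 0, 0, 0, 0.5]}}

```text
time: 11.78
ee_pos: [0.5777, 0.0759, 0.2476]
orientation: [0.001, 0.158, 0.987, 0.0]
ft_force: [-0.3, 0.3, 0.0]
opening: 0.75
```

Emit:
{"method": "drive_tool", "body": {"plan": [0, 0, 0, 0, 0, 0, 0, 0, 0, 0, 0, 0, 0, 0, 0, 0, 0, 0, 0, 0, 0, 0, 0, 0, 0, 0, 0, 0]}}

```text
time: 12.12
ee_pos: [0.5782, 0.0761, 0.2492]
orientation: [0.002, 0.158, 0.987, 0.001]
ft_force: [-0.6, 1.1, 5.5]
opening: 0.557
```

Emit:
{"method": "drive_tool", "body": {"plan": [0.01, -0.08, 0.01, 0, 0, 0, 0, 0.02, -0.18, 0.01, 0, 0, 0, 0, 0.04, -0.28, 0.01, 0, 0, 0, 0, 0.05, -0.38, 0.01, 0, 0, 0, 0, 0.06, -0.46, 0.01, 0, 0, 0, 0, 0.07, -0.5, 0.01, 0, 0, 0, 0, 0.07, -0.5, 0.01, 0, 0, 0, 0]}}

```text
time: 12.7
ee_pos: [0.545, 0.0071, 0.2492]
orientation: [0.003, 0.159, 0.987, 0.001]
ft_force: [-1.3, -2.5, 8.6]
opening: 0.557
```

```bash
python3 - <<'E'
from h import *
goto([.51,-.064,.248],162)
im,d=shot('wrist','w3.png');a,da=shot('top')
for n,i,dd in(('wrist',im,d),('top',a,da)):
    W=cloud(n,dd);hsv=cv2.cvtColor(i,cv2.COLOR_RGB2HSV)
    m=(W[...,2]>.077)&(W[...,2]<.1)&(hsv[...,1]>110)&(hsv[...,0]<25)&(hsv[...,2]>90)&(abs(W[...,0]-.55)<.07)&(abs(W[...,1]-.006)<.08)
    if m.sum()>5: print(n,m.sum(),np.median(W[m],0),np.percentile(W[m][:,2],[5,95]),cv2.minAreaRect((W[m][:,:2]*1000).astype('f4')))
E
```

```text
pos [0.545  0.0071 0.2492] f [-1.3 -2.5  8.6] op 0.557 t 12.7
shift [ 0.073 -0.523  0.006] turn [ 0.0011  0.0021 -0.0014]
wrist 7121 [0.54463252 0.00912929 0.08462314] [0.0832477  0.08553269] ((544.1401977539062, 8.375556945800781), (49.7794303894043, 41.7276725769043), 71.1386489868164)
```

View pics/w3.png

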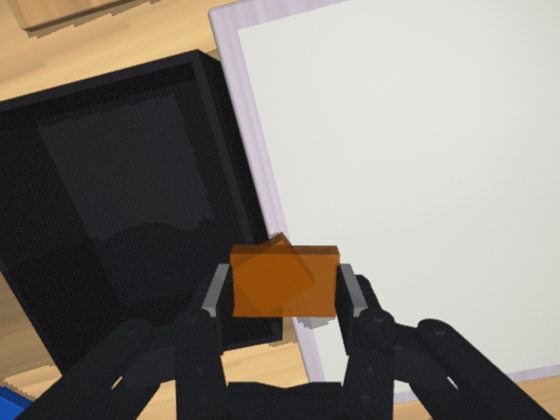

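The wrist view shows the offcut clamped flat between the pads at (285,280), right at the light box's edge, with its top still at 84.6 mm, so it hasn't lifted. I'll continue over the edge, lower inside the box and release.

Emit:
{"method": "drive_tool", "body": {"plan": [0.02, -0.08, 0, 0, 0, 0, 0, 0.03, -0.18, 0, 0, 0, 0, 0, 0.04, -0.28, 0, 0, 0, 0, 0, 0.05, -0.38, 0, 0, 0, 0, 0, 0.06, -0.46, 0, 0, 0, 0, 0, 0.073, -0.523, 0, 0, 0, 0, 0, 0.073, -0.523, 0, 0, 0, 0, 0, 0.073, -0.523, 0, 0, 0, 0, 0]}}

```text
time: 13.47
ee_pos: [0.5099, -0.0641, 0.249]
orientation: [0.003, 0.159, 0.987, 0.001]
ft_force: [0.0, 0.6, -0.4]
opening: 0.56
```

Emit:
{"method": "drive_tool", "body": {"plan": [0, 0, 0.06, 0, 0, 0, 0, 0, 0, 0.12, 0, 0, 0, 0, 0, 0, 0.18, 0, 0, 0, 0, 0, 0, 0.24, 0, 0, 0, 0, 0, 0, 0.26, 0, 0, 0, 0, 0, 0, 0.26, 0, 0, 0, 0.3, 0, 0, 0.26, 0, 0, 0, 0.45, 0, 0, 0.26, 0, 0, 0, 0.45, 0, 0, 0.26, 0, 0, 0, 0.45]}}

```text
time: 14.22
ee_pos: [0.5105, -0.0641, 0.2106]
orientation: [0.004, 0.159, 0.987, 0.001]
ft_force: [0.3, 0.4, -0.6]
opening: 0.725
```

Emit:
{"method": "drive_tool", "body": {"plan": [0, 0, -0.1, 0, 0, 0, 0.45, 0, 0, -0.3, 0, 0, 0, 0.45, 0, 0, -0.5, 0, 0, 0, 0.45, 0, 0, -0.7, 0, 0, 0, 1, 0, 0, -0.9, 0, 0, 0, 1, 0, 0, -1, 0, 0, 0, 1, 0, 0, -1, 0, 0, 0, 1, 0, 0, -1, 0, 0, 0, 1]}}

```text
time: 14.88
ee_pos: [0.5095, -0.0642, 0.3618]
orientation: [0.005, 0.159, 0.987, 0.001]
ft_force: [-0.1, 0.1, -1.0]
opening: 1.003
```

```bash
python3 - <<'E'
from h import *
im,d=shot('wrist','w4.png');a,da=shot('top');b,db=shot('side')
W=cloud('wrist',d);hsv=cv2.cvtColor(im,cv2.COLOR_RGB2HSV)
m=(W[...,2]<.09)&(W[...,2]>.004)&(hsv[...,1]>130)&(hsv[...,0]<25)&(abs(W[...,0]-.506)<.07)&(abs(W[...,1]+.066)<.06)
if m.sum()>5: print(m.sum(),np.median(W[m],0))
# lid on bench
for n,i,dd in(('top',a,da),('side',b,db)):
    W=cloud(n,dd)
    near=(abs(W[...,0]-.319)<.1)&(abs(W[...,1]+.025)<.09)
    p=near&(abs(W[...,2]-.014)<.005); k=near&(W[...,2]>.04)&(W[...,2]<.056)
    print(n,[np.round(x,1) for x in cv2.minAreaRect((W[p][:,:2]*1000).astype('f4'))],p.sum(),np.median(W[p][:,2]) if p.any() else 0,k.sum(),np.median(W[k],0) if k.any() else 0)
    print([(np.round(r['centre'],4),r['p']) for r in cams.landmark_of('lid_knob',n)])
goto([.3190,-.025,.35],175)
E
```

```text
1805 [ 0.50743604 -0.0627587   0.0120869 ]
top [array([320.6,   8.3]), array([ 70.2, 149.7]), np.float64(86.0)] 1246 0.013631922242350103 33 [ 0.31984646 -0.01579673  0.04715881]
[(array([0.2845, 0.2009, 0.0457]), 0.94), (array([ 0.6948, -0.2969,  0.0455]), 0.91), (array([ 0.3134, -0.023 ,  0.0491]), 0.76), (array([ 0.2689, -0.2327,  0.051 ]), 0.66)]
side [array([317.2, -25.4]), array([137.5, 151.7]), np.float64(86.5)] 1801 0.015114964547433284 76 [ 0.31476597 -0.0187307   0.04847583]
[(array([ 0.2731, -0.2336,  0.0473]), 0.8), (array([ 0.3165, -0.0248,  0.0492]), 0.75), (array([ 0.7002, -0.3   ,  0.0469]), 0.64)]
pos [ 0.509  -0.0642  0.3592] f [-0.1  0.4 -0.5] op 0.999 t 15.1333
shift [ 1.285 -0.15   0.054] turn [ 0.0005  0.0017 -0.0739]
```

View pics/w4.png

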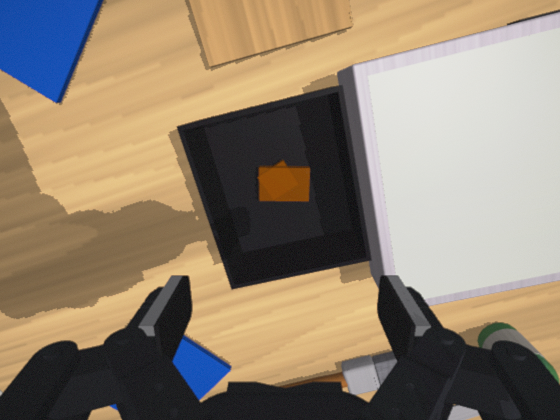

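The offcut lies flat in the middle of the box, at (284,184) in the picture. Next I'll move over the lid and measure it.

Emit:
{"method": "drive_tool", "body": {"plan": [0.3, 0, 0, 0, 0, 0, 1, 0.6, -0.05, 0, 0, 0, -0.0739, 1, 0.9, -0.08, 0, 0, 0.0017, -0.0739, 1, 1, -0.08, 0, 0, 0.0017, -0.0739, 1, 1, -0.08, 0, 0, 0.0017, -0.0739, 1, 1, -0.08, 0, 0, 0.0017, -0.0739, 1, 1, -0.08, 0, 0, 0.0017, -0.0739, 1]}}

```text
time: 15.72
ee_pos: [0.3632, -0.0285, 0.3583]
orientation: [0.0, 0.044, 0.999, 0.001]
ft_force: [0.5, -0.5, 0.3]
opening: 1.002
```

```bash
python3 - <<'E'
from h import *
im,d=shot('wrist','w5.png')
W=cloud('wrist',d)
near=(abs(W[...,0]-.319)<.09)&(abs(W[...,1]+.025)<.08)
p=near&(abs(W[...,2]-.0145)<.004); k=near&(W[...,2]>.043)&(W[...,2]<.056)
for m in(p,k):print(m.sum(),[np.round(x,1) for x in cv2.minAreaRect((W[m][:,:2]*1000).astype('f4'))] if m.sum()>5 else 0,np.median(W[m],0))
print([(np.round(r['centre'],4),r['p']) for r in cams.landmark_of('lid_knob','wrist')])
goto([.3190,-.025,.192],175);print(arm.observe()['qpos'].round(3))
E
```

```text
21620 [array([318.7, -23.4]), array([130.5, 150.3]), np.float64(86.1)] [ 0.30727044 -0.02271953  0.014504  ]
721 [array([318.3, -23.1]), array([24.7, 24.8]), np.float64(85.0)] [ 0.31799437 -0.02338246  0.04840107]
[(array([ 0.2708, -0.2346,  0.0508]), 0.96), (array([ 0.3178, -0.0223,  0.0476]), 0.63)]
pos [ 0.3638 -0.0286  0.3582] f [0.  0.5 0.3] op 1.0 t 15.8167
shift [ 0.299 -0.004  1.108] turn [ 0.0005  0.     -0.0001]
[-0.079 -0.174 -0.433  1.312  0.002  0.009]
```

Emit:
{"method": "drive_tool", "body": {"plan": [0.15, 0.005, 0, 0, 0, 0, 1, 0.302, 0.005, 0, 0, 0, 0, 1, 0.302, 0.005, 0.25, 0, 0, 0, 1, 0.302, 0.005, 0.5, 0, 0, 0, 1, 0.302, 0.005, 0.75, 0, 0, 0, 1, 0.302, 0.005, 0.95, 0, 0, 0, 1, 0.302, 0.005, 1, 0, 0, 0, 1, 0.302, 0.005, 1, 0, 0, 0, 1, 0.302, 0.005, 1, 0, 0, 0, 1]}}

```text
time: 16.57
ee_pos: [0.3196, -0.0238, 0.209]
orientation: [-0.0, 0.044, 0.999, 0.001]
ft_force: [0.6, 0.3, -0.1]
opening: 1.008
```

```bash
python3 - <<'E'
from h import *
goto([.3185,-.0237,.192],175)
E
```

```text
pos [ 0.3196 -0.0238  0.209 ] f [ 0.6  0.3 -0.1] op 1.008 t 16.5667
shift [ 0.007 -0.     0.113] turn [ 0.0005 -0.0001 -0.0002]
```

Emit:
{"method": "drive_tool", "body": {"plan": [0.007, 0, 0.08, 0, 0, 0, 1, 0.007, 0, 0.11, 0, 0, 0, 1, 0.007, 0, 0.11, 0, 0, 0, 1, 0.007, 0, 0.11, 0, 0, 0, -1, 0.007, 0, 0.11, 0, 0, 0, -1, 0.007, 0, 0.11, 0, 0, 0, -1, 0.007, 0, 0.11, 0, 0, 0, -1, 0.007, 0, 0.11, 0, 0, 0, -1, 0.007, 0, 0.11, 0, 0, 0, -1, 0.007, 0, 0.11, 0, 0, 0, -1]}}

```text
time: 17.4
ee_pos: [0.3188, -0.0237, 0.193]
orientation: [0.0, 0.044, 0.999, 0.001]
ft_force: [-1.0, 0.5, 5.8]
opening: 0.286
```

Emit:
{"method": "drive_tool", "body": {"plan": [0, 0, -0.05, 0, 0, 0, -1, 0, 0, -0.15, 0, 0, 0, -1, 0, 0, -0.3, 0, 0, 0, -1, 0, 0, -0.5, 0, 0, 0, -1, 0, 0, -0.7, 0, 0, 0, -1, 0, 0, -0.8, 0, 0, 0, -1, 0, 0, -0.8, 0, 0, 0, -1, 0, 0, -0.8, 0, 0, 0, -1]}}

```text
time: 18.07
ee_pos: [0.3188, -0.0239, 0.3135]
orientation: [0.001, 0.044, 0.999, 0.001]
ft_force: [-0.9, -0.2, -1.8]
opening: 0.288
```

```bash
python3 - <<'E'
from h import *
goto([.5065,-.066,.31],174)
E
```

```text
pos [ 0.3188 -0.0239  0.3135] f [-0.9 -0.2 -1.8] op 0.288 t 18.0667
shift [-1.271 -0.17   0.026] turn [0.0005 0.0007 0.0054]
```

Emit:
{"method": "drive_tool", "body": {"plan": [-0.2, -0.03, 0, 0, 0, 0, -1, -0.4, -0.06, 0, 0, 0, 0, -1, -0.6, -0.1, 0, 0, 0, 0.0054, -1, -0.8, -0.13, 0, 0, 0, 0.0054, -1, -1, -0.17, 0, 0.0005, 0.0007, 0.0054, -1, -1, -0.17, 0, 0.0005, 0.0007, 0.0054, -1, -1, -0.17, 0, 0.0005, 0.0007, 0.0054, -1]}}

```text
time: 18.65
ee_pos: [0.4665, -0.0627, 0.3112]
orientation: [-0.002, 0.053, 0.999, 0.0]
ft_force: [-0.7, 1.0, -1.4]
opening: 0.283
```

Emit:
{"method": "drive_tool", "body": {"plan": [-0.15, 0, 0, 0, 0, 0, -1, -0.272, 0, 0, 0, 0, 0, -1, -0.272, 0, 0, 0, 0, 0, -1, -0.272, 0, 0, 0, 0, 0, -1, -0.272, 0, 0, 0, 0, 0, -1]}}

```text
time: 19.07
ee_pos: [0.5057, -0.0667, 0.3103]
orientation: [-0.003, 0.052, 0.999, 0.0]
ft_force: [0.3, -0.4, -1.3]
opening: 0.285
```

```bash
python3 - <<'E'
from h import *
for n in('wrist','side','top'):
    im,d=shot(n,n+'6.png'); W=cloud(n,d);hsv=cv2.cvtColor(im,cv2.COLOR_RGB2HSV)
    m=(abs(W[...,2]-.1355)<.006)&(abs(W[...,0]-.506)<.1)&(abs(W[...,1]+.066)<.09)&(hsv[...,1]>60)
    m=cv2.morphologyEx(m.astype('u1'),cv2.MORPH_OPEN,np.ones((3,3)))>0
    P=W[m];print(n,len(P))
    if len(P)>50: print([np.round(x,1) for x in cv2.minAreaRect((P[:,:2]*1000).astype('f4'))],np.linalg.lstsq(np.c_[P[:,:2],np.ones(len(P))],P[:,2],rcond=None)[0].round(3),np.median(P[:,2]))
goto([.5063,-.066,.257],174)
E
```

```text
wrist 50486
[array([504.1, -66.4]), array([130.4, 150.4]), np.float64(84.9)] [-0.005 -0.     0.135] 0.13229838256220536
side 1125
[array([501.8, -66.8]), array([134.6, 149.4]), np.float64(85.1)] [-0.004 -0.001  0.135] 0.13284645831499095
top 433
[array([506.9, -22.5]), array([ 44.3, 147.3]), np.float64(84.6)] [-0.007 -0.008  0.135] 0.132000762806532
pos [ 0.5061 -0.0668  0.3111] f [ 0.5  0.8 -1.7] op 0.288 t 19.2167
shift [-0.003  0.005  0.36 ] turn [ 0.     -0.0016 -0.0001]
```

Emit:
{"method": "drive_tool", "body": {"plan": [-0.019, 0.009, 0, 0, -0.0016, 0, -1, -0.019, 0.009, 0.1, 0, -0.0016, 0, -1, -0.019, 0.009, 0.2, 0, -0.0016, 0, -1, -0.019, 0.009, 0.28, 0, -0.0016, 0, -1, -0.019, 0.009, 0.3, 0, -0.0016, 0, -1, -0.019, 0.009, 0.3, 0, -0.0016, 0, -1, -0.019, 0.009, 0.3, 0, -0.0016, 0, -1]}}

```text
time: 19.8
ee_pos: [0.5088, -0.0657, 0.2666]
orientation: [0.0, 0.053, 0.999, 0.0]
ft_force: [1.4, 0.9, -1.3]
opening: 0.286
```

```bash
python3 - <<'E'
from h import *
for n in('wrist','side'):
    im,d=shot(n,n+'7.png'); W=cloud(n,d);hsv=cv2.cvtColor(im,cv2.COLOR_RGB2HSV)
    m=(abs(W[...,2]-.088)<.006)&(abs(W[...,0]-.506)<.1)&(abs(W[...,1]+.066)<.072)&(hsv[...,1]>60)
    m=cv2.morphologyEx(m.astype('u1'),cv2.MORPH_OPEN,np.ones((3,3)))>0
    P=W[m];print(n,len(P))
    if len(P)>50: print([np.round(x,1) for x in cv2.minAreaRect((P[:,:2]*1000).astype('f4'))],np.median(P[:,2]))
goto([.5093,-.065,.2564],174)
E
```

```text
wrist 50508
[array([509.1, -65.5]), array([130.4, 150.9]), np.float64(85.1)] 0.08840901716757618
side 1202
[array([507.1, -66.5]), array([135.1, 152.2]), np.float64(85.4)] 0.08884605620773368
pos [ 0.5091 -0.0658  0.267 ] f [-0.1 -0.5 -1.5] op 0.29 t 19.9
shift [-0.001  0.005  0.071] turn [ 0.      0.0005 -0.0001]
```

Emit:
{"method": "drive_tool", "body": {"plan": [0.011, 0.006, 0, 0, 0, 0, -1, 0.011, 0.006, 0.02, 0, 0, 0, -1, 0.011, 0.006, 0.035, 0, 0, 0, -1, 0.011, 0.006, 0.045, 0, 0, 0, -1, 0.011, 0.006, 0.05, 0, 0, 0, -1, 0.011, 0.006, 0.05, 0, 0, 0, -1]}}

```text
time: 20.4
ee_pos: [0.5075, -0.0647, 0.2592]
orientation: [0.001, 0.053, 0.999, 0.0]
ft_force: [-0.2, 0.2, -1.1]
opening: 0.282
```

No contact at 259 mm, so the plug is already inside the rim. I'll lower the rest.

Emit:
{"method": "drive_tool", "body": {"plan": [0, 0, 0.01, 0, 0, 0, -1, 0, 0, 0.018, 0, 0, 0, -1, 0, 0, 0.022, 0, 0, 0, -1, 0, 0, 0.022, 0, 0, 0, -1, 0, 0, 0.022, 0, 0, 0, -1]}}

```text
time: 20.82
ee_pos: [0.5074, -0.0647, 0.2571]
orientation: [0.001, 0.053, 0.999, -0.0]
ft_force: [-3.8, -0.0, 7.9]
opening: 0.288
```

Contact at the seated height. Release, rise and move clear.

Emit:
{"method": "drive_tool", "body": {"plan": [0, 0, 0, 0, 0, 0, -0.2, 0, 0, 0, 0, 0, 0, 0.2, 0, 0, 0, 0, 0, 0, 1, 0, 0, 0, 0, 0, 0, 1, 0, 0, 0, 0, 0, 0, 1, 0, 0, -0.2, 0, 0, 0, 1, 0, 0, -0.5, 0, 0, 0, 1, 0, 0, -0.8, 0, 0, 0, 1, 0, 0, -1, 0, 0, 0, 1, 0, 0, -1, 0, 0, 0, 1]}}

```text
time: 21.65
ee_pos: [0.5079, -0.0647, 0.4148]
orientation: [0.006, 0.053, 0.999, -0.0]
ft_force: [0.4, -0.5, -0.3]
opening: 0.996
```

Emit:
{"method": "drive_tool", "body": {"plan": [0.3, 0, 0, 0, 0, 0, 1, 0.6, 0, 0, 0, 0, 0, 1, 0.9, 0, 0, 0, 0, 0, 1, 1, 0, 0, 0, 0, 0, 1, 1, 0, 0, 0, 0, 0, 1, 1, 0, 0, 0, 0, 0, 1]}}

```text
time: 22.15
ee_pos: [0.3579, -0.0489, 0.4133]
orientation: [0.008, 0.053, 0.999, -0.001]
ft_force: [0.5, 0.4, 0.4]
opening: 1.003
```

```bash
python3 - <<'E'
from h import *
z=np.load('d0.npz')
for n in('top','side'):
    im,d=shot(n,n+'8.png'); W=cloud(n,d);hsv=cv2.cvtColor(im,cv2.COLOR_RGB2HSV)
    m=(abs(W[...,2]-.078)<.006)&(abs(W[...,0]-.507)<.11)&(abs(W[...,1]+.066)<.1)&(W[...,1]<.005)&(hsv[...,1]>60)
    m=cv2.morphologyEx(m.astype('u1'),cv2.MORPH_OPEN,np.ones((3,3)))>0
    P=W[m];print(n,len(P),[np.round(x,1) for x in cv2.minAreaRect((P[:,:2]*1000).astype('f4'))],np.median(P[:,2]),np.linalg.lstsq(np.c_[P[:,:2],np.ones(len(P))],P[:,2],rcond=None)[0].round(3))
    for t in('brush','oil_bottle','pliers','glass_rack'):print(t,[np.round(r['centre'],3) for r in cams.landmark_of(t,n)[:1]])
s=arm.observe();print(s['ee_pos'],s['ft_force'],s['time'])
E
```

```text
top 1651 [array([508. , -62.5]), array([129.5, 149.8]), np.float64(85.1)] 0.07790847114013978 [0.001 0.001 0.077]
brush [array([ 0.773, -0.062,  0.001])]
oil_bottle [array([0.779, 0.121, 0.   ])]
pliers [array([ 0.478, -0.476, -0.003])]
glass_rack [array([0.556, 0.531, 0.003])]
side 1331 [array([505.4, -65.4]), array([134.9, 152.7]), np.float64(85.7)] 0.07915694562944588 [ 0.003 -0.005  0.077]
brush [array([ 0.777, -0.065,  0.001])]
oil_bottle [array([ 0.776,  0.119, -0.   ])]
pliers [array([ 0.481, -0.48 , -0.002])]
glass_rack [array([ 0.778, -0.066, -0.004])]
[ 0.35917754 -0.0490395   0.41258569] [ 0.31623777 -0.96824815 -0.00524434] 22.65
```

View pics/side8.png

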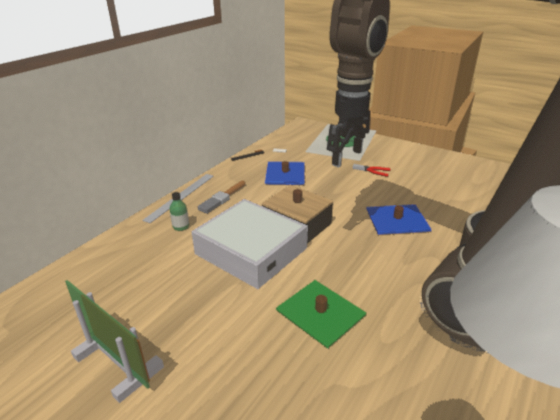

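The side view shows the lid seated flush on the box, with its knob at (297,196). The light box is empty and the bystanders are in place. I'll hand it in.

```bash
python3 -c "
from cell import arm
print(arm.close_job())"
```

```text
the job is handed in; nothing more can be done
None
```

The job is done and handed in at 22.7 s of the 67 s allowed; `close_job` gives no verdict. I lifted the wooden lid by its knob and set it knob up on the bench. I then gripped the offcut by its two parallel edges and slid it over the light box's edge. I lowered it into the scrap box, let it go, and put the lid back.

**Last checks that agreed:**
- **Offcut:** it stayed flat on the light box during the slide, with its top at 84.6 mm. It then lay flat near the middle of the box.
- **Lid:** the plate is at 78–79 mm, as before the job, and level to about 0.005 rad. Its position is within about 1 mm of where it started and about 2 mm of the box centre measured earlier, and its yaw matches the box's within about 1°.
- **Bystanders:** the brush, oil bottle and pliers read within about 4 mm of their starting places in both views. The glass rack reads within 4 mm in the top view. The arm is clear of everything.

**Problems along the way:**
- **Wrong landing spot:** joint 6 hit its limit on the first approach to the offcut, and the arm ended up over the bench on the far side of the box without touching anything. I used the half-turned grasp instead.
- **Lid offset:** the held lid measured 3–4 mm off before lowering, so I corrected it.
- **Glass rack reading:** the last side-view detection of the rack was false, as it gave the brush's position. The picture shows the rack unmoved.

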